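Close the chocolate melter's filling coupler

ROBOT

A 6-joint arm with a two-finger parallel gripper is mounted at the origin on the work surface. World frame = base frame: x ahead of the robot, y to its left, z up, the work surface at z = 0. Lengths are in m, angles in rad, forces in N, time in s.
With the tool pointing down it reaches from about 0.25 to 0.85 m from the base axis. Payload 12.5 kg.
Tool frame: the origin (TCP) lies at the very end of the fingers, on their centre line; the grasp point (between the pads) lies 19 mm behind it; y points along the fingers, x is the direction in which the jaws open and shut, and the axes are right-handed (so a half turn about y gives the same grasp; the last joint's range is limited). The gripper opens to 93 mm and grips with 3 to 60 N. Pads are 15 mm wide; open, the fingers measure 128 mm over their backs; the gripper's body (75 mm by 188 mm) begins 65 mm behind the grasp point.
Start: joints at [1.194, 0.351, 1.652, -0, 1.139, -0.085], TCP at [0.158, 0.527, 0.219] pointing down, gripper open.
Joint ranges: [-2.75, 2.75], [-0.79, 2.1], [0.01, 2.65], [-1.57, 4.71], [0.07, 3.14], [-2.87, 2.87]. Speed limits (rad/s): [2.22, 2.22, 2.79, 3.14, 3.14, 3.14].

INTERFACE

Orientations are given as a rotation vector (axis times angle).
In Python, from station import sensors, read_camera, workorder, spotter gives the robot as it stands. The module is installed in compiled form; this text tells all that it offers.
- The arm moves only by the tool send_rows, never from a script. Its argument "rows" is a list of rows, each a list of 4 numbers: the shift along the tool's x, y, z in cm, then the turn about the tool's y in rad. In form: [[x, y, z, twist], ...]. A call has 1 to 12 rows; each row is the pose to reach, as a shift and turn from the pose commanded when the call began, along the tool's axes at that moment; what a row does not reach only later rows make up. A row lasts 1/8 s, in which the tool goes at most 62.5 mm and 10.7 degrees, less where a joint would pass 70% of its speed; a pose out of reach is approached as far as the arm can. A call with a gripper value outside its range is refused whole. "hand" is the opening, from -1 (shut) to 1 (fully open), set as the call begins (left out, the last holds). The fingers move at their own pace and stop on an object; the grip force is fixed at half the most. Time passes only in rows, so rows that repeat a pose let the fingers close. It gives the time, the measured TCP pose, the force and the opening at its end, in the units of the state.
- sensors.observe(): the state, without advancing time (a new reading comes with each control period).
- read_camera(name): name is "side" or "top"; returns a dict with "color" (384x512x3 uint8, red, green, blue), "range_z" (384x512 float32, m along the optical axis (not along the pixel's ray), 0 where there is no reading), "fx", "fy", "cx", "cy" (pixels), "rvec" (rotation vector, rad) and "tvec" (3), from world to camera coordinates, as OpenCV has them. Camera axes: x right, y down, z forward; pixel columns grow to the right and rows downward; lengths in m; the calibration is good to about 2 mm. A picture is of the moment at which its call begins.
- workorder.job_done(): hands the job in, once; it reports no verdict.
Trained networks look in the newest picture that a camera, given by its name, has taken for a name from the list of things; names that differ only in an ending like _2 or _b are one class to them, and where a whole thing is asked for, a point or a joint stands for the part that bears it (a point fixed in the world has none). Each returns a list of dicts, best first, with "conf" (0 to 1); they miss things now and then, are a little off and sometimes report something else, mostly with a low value. They report only what shows in the picture. A call takes as long as a camera call. They do not tell look-alikes from the thing itself.
- spotter.find_in(camera, thing): "box" ([left, top, right, bottom] in pixels, round what is visible of it).
- spotter.silhouettes(camera, thing): "pixels" (384x512 bool, what is visible of it) and "box" ([left, top, right, bottom] in pixels, round what is visible of it).
The state is a dict: "t": time; "joints": joint angles; "qd": joint speeds; "joint_efforts": joint torques, N m; "tcp_pos": TCP position; "tool_rot": TCP orientation; "force": force on the tool from outside, world axes, zero at the start; "wrist_torque": the same for the moment, N m; "width": finger opening in m.
Only numpy, scipy, OpenCV 4.12 (cv2) and the standard library are available. Lean on these libraries where they do the work, as an engineer would, in place of code of your own. Each camera call takes 0.05 s, during which the arm holds its last target.

TASK

Close the filling coupler on top of the chocolate melting tank for transport: take the grooved plug with the black knob, push it down into the coupler until its collar lies on the rubber seal, and bed it there with a firm push held for a second: about 24 N, not under 20 and never over 29. Then swing both cam arms down together, keeping them about level with each other and not forcing them, until both are locked fully down. Leave the other things on the table, the smaller plain stopper included, where they are.

Things in the scene. Friction and masses are not known exactly. Their poses are not given: they have to be found in the camera images.
- plug_knob (a point): Point on the axis of the loose grooved plug, at the height to grip its black round knob (34 mm in diameter, 26 mm tall): 68.5 mm above the plug's bottom, 26 mm above its collar's underside, 5 mm below the knob's top. The plug stands upright on the table in a row with a tin and a smaller stopper without a groove; any of the three may be at any place of the row.
- plug: The plug, turned aluminium, round, 73.5 mm tall, 0.2 kg. Origin at its bottom centre, z its axis upward. From below: foot 40 mm in diameter, chamfered, 9.5 mm tall; groove 26 mm in diameter, 24.5 mm tall; land 40 mm in diameter, 8.5 mm tall; collar 52 mm in diameter, 5 mm thick; knob. With its collar 12.5 mm or more above the metal rim, the cam arms jam on its foot.
- plug_collar (a point): Point on the plug's axis in the plane of the underside of its collar, 42.5 mm above the plug's bottom. When the plug is home it lies over rim by what the seal stands proud (0 to 8.5 mm, unmeasured). The gasket in the bore holds the plug up; its weight does not take it home. More than 29 N on the plug, side load against the bore included, counts as forcing, under 20 N down does not bed it.
- rim (a point): Centre of the coupler's open mouth, in the plane of its metal rim, 125 mm above the table. The coupler is an upright aluminium tube on the tank's lid, 54 mm outside, bore 45 mm (2.5 mm of play all round the plug). z up; y runs along the line from the right cam arm's pivot to the left one's; x across it. A hard black seal ring in the rim stands proud of it by 0 to 8.5 mm, differing.
- rim_back (a point): Point on the coupler's rim edge, 27 mm along x from its centre. In the bore lies a stiff gasket that stays where it is pushed, its height unmeasured: the plug's foot meets it when the collar is 13 to 16 mm above the metal rim. From there the plug needs a steady push of about 7 N, until the collar meets the seal ring; then the plug stops and the force rises.
- tank: Low steel melting tank, 246 x 266 mm, 70 mm tall to its lid, fixed to the table, its place and yaw differing; the coupler stands in the middle of its lid. Origin on the table under the coupler; axes as rim. More than 45 N from the fingers on the coupler and its two arms taken together counts as forcing; the force rises steeply once an arm is at its stop.
- cam_left (a joint): Angle (rad) of the cam arm on the coupler's +y side: 0 = open, leaning 30 degrees outward from the vertical; grows as it swings outward and down; 1.20 = its stop, fully down (9 degrees below level); locked from 1.10. It starts at 0 to 0.2 and stays where it is left (friction about 0.13 N m). Neither arm may run more than about 0.4 rad ahead of the other.
- cam_right (a joint): The same for the arm on the coupler's -y side.
- cam_left_hinge (a point): Pivot of the left arm, 28 mm from the coupler's axis along +y, 14 mm below the rim; the ears that hold it reach 37 mm from the axis. Fingers opened wide along the line of the arms and lowered centrally over the plug press on both arms at once, outside the ears. Near the pivot a cam lobe enters the plug's groove as the arm goes down.
- cam_right_hinge (a point): Pivot of the right arm, the same on the -y side.
- cam_left_tip (a point): Middle of the left arm's bar at its end, 85 mm from the pivot. The arm is a straight brass bar 14 mm wide (along x) and 7 mm thick, with a pull ring 20 mm long beyond this point.
- cam_right_tip (a point): The same for the right arm.
- stopper: Bystander: small plain stopper without a groove, 54 mm tall, 44 mm in diameter; origin at its bottom.
- tin: Bystander: tin can 54 mm in diameter, 65 mm tall; origin at its bottom.
- jar: Bystander: amber glass jar 72 mm in diameter, 110 mm tall; origin at its bottom.
- cup: Bystander: clay cup 72 mm in diameter, 70 mm tall; origin at its bottom.
- spoon: Bystander: wooden spoon lying on the table.
- block: Bystander: dark chocolate block 90 x 50 x 18 mm; origin at its bottom.
Not all that is in view belongs to the job. What is shaped like the plug but green, pink or turquoise is not meant.

How it is judged:
On the way, in this order (a step that is already met when the one before it is completed fails the run):
1. the plug is bedded: pushed down with 20 to 29 N, its collar within 10 mm of the metal rim, while both arms are still open (under 0.5 rad) (z of plug_collar in the frame of rim below 0.01 m and horizontal distance between plug_collar and rim below 0.004 m and angle between the z axis of plug and the z axis of rim, either way round below 0.06 rad and value of joint each of cam_left, cam_right below 0.5 rad and contact force between plug and tank above 20 N), for 0.3 s.
2. both arms are locked down (over 1.10 rad) with the plug home (z of plug_collar in the frame of rim below 0.01 m and horizontal distance between plug_collar and rim below 0.004 m and angle between the z axis of plug and the z axis of rim, either way round below 0.06 rad and value of joint each of cam_left, cam_right above 1.1 rad), for 0.2 s.
At the end, for the whole second after the job is handed in: the plug is home in the coupler, its collar within 10 mm of the metal rim, centred within 4 mm and straight within 0.06 rad, at rest; both arms are down past 1.10 rad (all of step 2 and linear speed of plug below 0.01 m/s); the robot touches nothing.
It fails at once if one arm runs ahead of the other (over 0.75 rad with the other under 0.3, or over 1.05 with the other under 0.6) ((value of joint cam_left above 0.75 rad and value of joint cam_right below 0.3 rad) or (value of joint cam_left above 1.05 rad and value of joint cam_right below 0.6 rad) or (value of joint cam_right above 0.75 rad and value of joint cam_left below 0.3 rad) or (value of joint cam_right above 1.05 rad and value of joint cam_left below 0.6 rad)).
It fails at once if the plug is forced against the coupler or its arms (over 29 N) (contact force between plug and tank above 29 N).
It fails at once if the fingers force the coupler or its arms (over 45 N) (contact force between the fingers and tank above 45 N).
It fails at once if a bystander is moved more than 30 mm (distance of any of stopper, tin, jar, cup, spoon, block from where it was at the start of the episode above 0.03 m).
It also fails if it takes over 67 s, if anything falls off the work surface, if the arm or the gripper's body presses on something with over 40 N, if the wrist force passes 120 N, or if a joint passes its speed limit or range.

## Working session

There is one attempt and no reset: what is moved stays moved. The work goes in short steps, Python scripts to look and compute and a tool call to move; the robot and the scene stay as the last step left them, time stands still between calls to the robot, and variables do not carry over. Pictures are saved under pics/ and viewed, and the job is handed in when it is done.

Besides the shell and the picture viewer there is one more tool, called as name(argument=value, ...), one argument or row to a line, values as JSON. send_rows: Moves the arm, as the interface text tells. Its arguments: {"type":"object","properties":{"rows":{"type":"array","items":{"type":"array","items":{"type":"number"}}},"hand":{"type":"number"}},"required":["rows"]}

```bash
mkdir -p pics
cat > h.py <<'E'
import numpy as np, cv2
from scipy.spatial.transform import Rotation as R
from station import sensors, read_camera, workorder, spotter
def cam(n):
    c=read_camera(n); c['Rm']=R.from_rotvec(c['rvec']).as_matrix(); return c
def pts(c,mask=None):
    z=c['range_z']; v,u=np.nonzero((z>0)&(mask if mask is not None else True))
    d=z[v,u]; P=np.stack([(u-c['cx'])/c['fx']*d,(v-c['cy'])/c['fy']*d,d],1)
    return (P-np.array(c['tvec']).ravel())@c['Rm'], u, v
def proj(c,p):
    q=c['Rm']@np.asarray(p)+np.array(c['tvec']).ravel(); return q[0]/q[2]*c['fx']+c['cx'],q[1]/q[2]*c['fy']+c['cy']
def save(c,name,crop=None,s=1):
    im=c['color'][:,:,::-1]
    if crop: l,t,r,b=crop; im=im[t:b,l:r]
    if s!=1: im=cv2.resize(im,None,fx=s,fy=s,interpolation=cv2.INTER_CUBIC)
    cv2.imwrite('pics/'+name+'.png',im)
E
python3 - <<'E'
from h import *
s=sensors.observe(); print({k:np.round(v,3) for k,v in s.items()}); print(R.from_rotvec(s['tool_rot']).as_matrix().round(3))
for n in('side','top'):
    c=cam(n); save(c,n+'0',s=1.5); print(n,c['fx'],c['cx'],c['cy'],(-c['Rm'].T@np.array(c['tvec']).ravel()).round(3))
    for t in['plug','plug_knob','tank','rim','cam_left','cam_right','cam_left_tip','stopper','tin','jar','cup','spoon','block']:
        try: print(t,[(np.round(d['box']).astype(int).tolist(),round(d['conf'],2)) for d in spotter.find_in(n,t)][:4])
        except Exception as e: print(t,e)
E
```

```text
{'t': np.float64(0.0), 'joints': array([ 1.194,  0.351,  1.652,  0.   ,  1.139, -0.085]), 'qd': array([-0.001,  0.001, -0.   , -0.002,  0.   ,  0.001]), 'joint_efforts': array([ 1.0000e-03, -4.9731e+01, -2.8526e+01,  7.0000e-02,  2.6000e-02,
       -0.0000e+00]), 'tcp_pos': array([0.158, 0.526, 0.218]), 'tool_rot': array([-1.334, -0.991,  0.992]), 'force': array([-0.081, -0.373, -0.213]), 'wrist_torque': array([-0.005, -0.003, -0.012]), 'width': np.float64(0.093)}
[[ 0.288 -0.    -0.958]
 [ 0.958 -0.001  0.288]
 [-0.001 -1.     0.   ]]
side 485.3722807800142 264.0089826307385 185.79794860354818 [ 0.366 -1.235  0.84 ]
plug [([240, 281, 264, 317], 0.83), ([201, 244, 220, 271], 0.77), ([233, 263, 248, 293], 0.69), ([189, 277, 211, 311], 0.66)]
plug_knob [([191, 278, 210, 312], 0.96), ([228, 258, 250, 292], 0.84), ([198, 244, 217, 272], 0.83), ([241, 284, 267, 315], 0.77)]
tank [([224, 146, 332, 249], 0.66)]
rim [([231, 150, 331, 244], 0.7)]
cam_left [([266, 153, 272, 172], 0.54)]
cam_right [([280, 176, 294, 193], 0.6)]
cam_left_tip [([262, 152, 272, 173], 0.47), ([279, 176, 287, 194], 0
[... 423 characters left out ...]
 0.49), ([305, 234, 320, 252], 0.45)]
plug_knob [([358, 206, 374, 220], 0.6), ([305, 236, 318, 252], 0.53), ([344, 249, 360, 260], 0.48), ([330, 216, 344, 227], 0.47)]
tank [([197, 133, 289, 219], 0.71)]
rim [([194, 132, 289, 222], 0.86), ([379, 238, 410, 261], 0.69)]
cam_left [([215, 171, 235, 178], 0.56)]
cam_right [([248, 160, 271, 173], 0.69)]
cam_left_tip [([217, 171, 232, 178], 0.63)]
stopper [([197, 132, 290, 222], 0.64)]
tin [([319, 180, 334, 194], 0.7), ([333, 157, 349, 170], 0.58), ([198, 136, 291, 218], 0.34)]
jar [([302, 112, 330, 136], 0.78)]
cup [([379, 238, 405, 260], 0.64), ([197, 132, 292, 219], 0.26)]
spoon [([367, 126, 400, 178], 0.59)]
block [([129, 244, 152, 271], 0.56)]
```

View pics/side0.png

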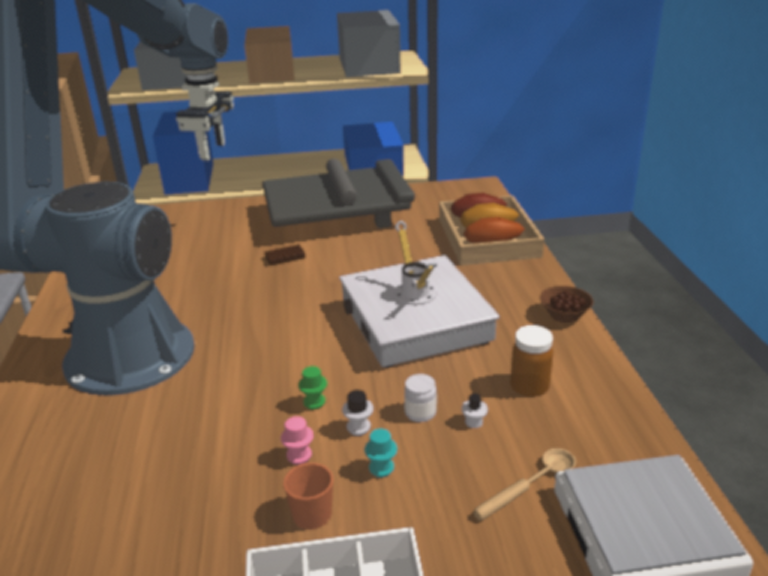

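View pics/top0.png

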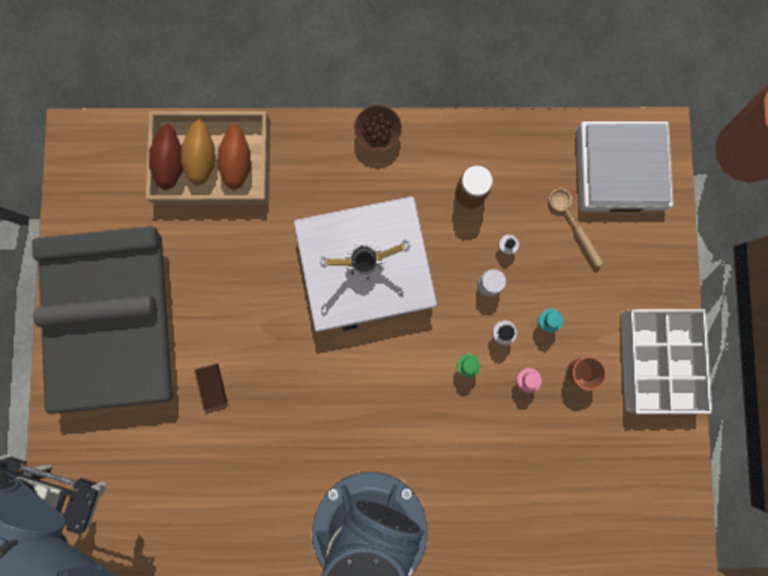

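Run:
```python
from h import *
c=cam('side'); save(c,'plugs_side',(190,235,340,320),5)
t=cam('top'); save(t,'cap_top',(180,120,300,230),6)
save(c,'cap_side',(220,140,340,250),6)
for c,n,b in((c,'s',(225,255,255,295)),(t,'t',(320,205,355,238))):
    m=np.zeros((384,512),bool); m[b[1]:b[3],b[0]:b[2]]=1
    P,u,v=pts(c,m)
    for lo,hi in((.06,.09),(.05,.065),(.04,.05)):
        k=(P[:,2]>lo)&(P[:,2]<hi); q=P[k]; print(n,lo,k.sum(),q.mean(0).round(4),q.min(0).round(4),q.max(0).round(4))
m=np.zeros((384,512),bool); m[120:235,185:305]=1
P,u,v=pts(t,m)
k=(P[:,2]>.1)
for lo,hi in((.06,.08),(.1,.118),(.118,.135),(.135,.25)):
    k=(P[:,2]>lo)&(P[:,2]<hi); q=P[k]; print(lo,k.sum(),np.median(q,0).round(4),q.mean(0).round(4),q.min(0).round(4),q.max(0).round(4))
k=(P[:,2]>.06)&(P[:,2]<.08); print(cv2.minAreaRect((P[k,:2]*1000).astype(np.float32)))
k=(P[:,2]>.1); np.set_printoptions(suppress=True,threshold=9999)
for a,b,p in zip(u[k],v[k],P[k].round(3)): print(a,b,p, t['color'][b,a]) if (a+b)%2==0 else 0
```

```text
s 0.06 207 [ 0.43   -0.3312  0.0715] [ 0.4081 -0.4116  0.06  ] [ 0.4526 -0.2785  0.0779]
s 0.05 64 [ 0.4227 -0.3078  0.0574] [ 0.4078 -0.3823  0.0506] [ 0.4403 -0.2961  0.0647]
s 0.04 128 [ 0.4236 -0.305   0.0467] [ 0.3995 -0.3787  0.0407] [ 0.4483 -0.2741  0.0497]
t 0.06 92 [ 0.424  -0.2922  0.0733] [ 0.4078 -0.3073  0.061 ] [ 0.4396 -0.2766  0.0808]
t 0.05 28 [ 0.4229 -0.2812  0.0534] [ 0.405  -0.3031  0.05  ] [ 0.447  -0.2669  0.0645]
t 0.04 80 [ 0.4229 -0.2918  0.0469] [ 0.3986 -0.3169  0.041 ] [ 0.4473 -0.2705  0.0498]
0.06 5654 [0.5638 0.0071 0.0707] [0.5717 0.0079 0.0708] [ 0.4291 -0.1436  0.0623] [0.719  0.1593 0.08  ]
0.1 78 [0.5767 0.0086 0.1075] [0.5751 0.0062 0.1081] [ 0.5482 -0.0289  0.1   ] [0.5969 0.0453 0.1177]
0.118 153 [0.5734 0.0075 0.1287] [0.5736 0.0074 0.1275] [ 0.5484 -0.0354  0.1182] [0.598  0.0502 0.1349]
0.135 173 [0.5779 0.0225 0.1669] [0.5744 0.0042 0.167 ] [ 0.5484 -0.0828  0.135 ] [0.6003 0.0886 0.199 ]
((574.62841796875, 8.001953125), (246.5964813232422, 266.5446472167969), 11.447041511535645)
270 160 [ 0.6   -0.077  0.187] [157 155 160]
269 161 [ 0.598
[... 7972 characters left out ...]
.132] [38 39 39]
248 178 [ 0.555 -0.011  0.125] [50 49 50]
233 179 [0.553 0.036 0.119] [154 151 155]
235 179 [0.554 0.03  0.116] [ 99  98 102]
237 179 [0.552 0.023 0.129] [69 68 69]
239 179 [0.552 0.017 0.131] [38 38 39]
241 179 [0.552 0.011 0.128] [43 43 42]
243 179 [0.551 0.004 0.136] [44 44 43]
245 179 [ 0.551 -0.002  0.131] [42 41 42]
247 179 [ 0.553 -0.007  0.122] [60 60 60]
238 180 [0.55  0.021 0.117] [76 76 78]
240 180 [0.548 0.014 0.132] [50 52 51]
242 180 [0.548 0.008 0.131] [54 54 52]
244 180 [0.549 0.002 0.129] [57 56 58]
246 180 [ 0.551 -0.004  0.114] [72 70 72]
241 181 [0.548 0.012 0.11 ] [77 76 78]
243 181 [0.548 0.005 0.109] [77 76 79]
245 181 [ 0.549 -0.001  0.102] [83 81 83]
```

View pics/plugs_side.png

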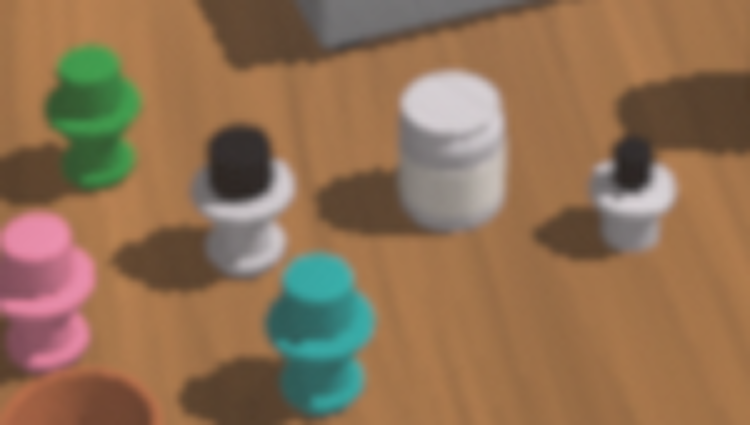

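View pics/cap_top.png

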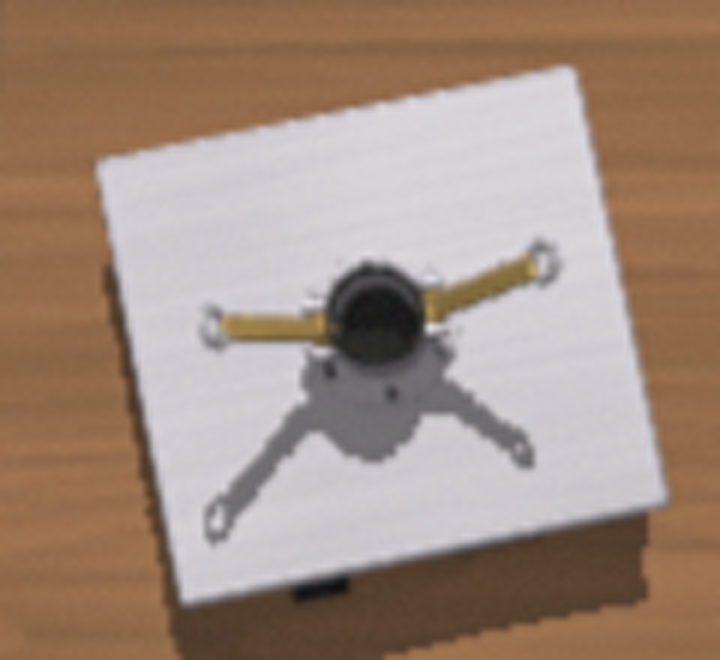

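View pics/cap_side.png

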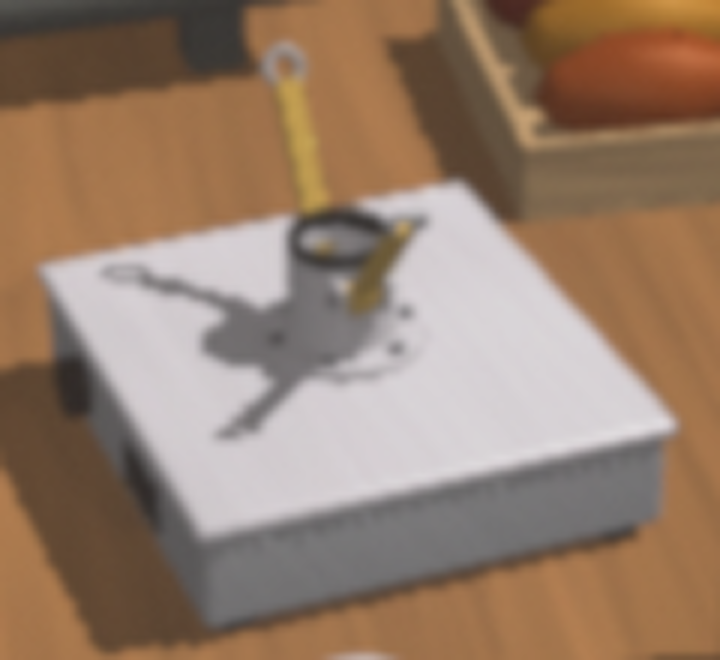

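Run:
```python
from h import *
t=cam('top')
m=np.zeros((384,512),bool); m[140:275,295:410]=1
P,u,v=pts(t,m); k=(P[:,2]>.03)
im=np.zeros((384,512),np.uint8); im[v[k],u[k]]=1
n,l,st,ce=cv2.connectedComponentsWithStats(im)
L=l[v,u]
for i in range(1,n):
    q=P[(L==i)]
    if len(q)>20: z=q[:,2].max(); top=q[q[:,2]>z-.012]; print(ce[i].round(),len(q),'top c',top.mean(0).round(4),'bb mid',((q.min(0)+q.max(0))/2).round(4),np.ptp(q,0).round(3),z.round(3))
# knob circle in top & side: dark pixels
for n,b in(('top',(320,205,355,238)),('side',(225,250,255,295))):
    c=t if n=='top' else cam('side')
    m=np.zeros((384,512),bool); m[b[1]:b[3],b[0]:b[2]]=1
    m&=c['color'].max(2)<75
    m&=(c['range_z']>0)
    P,u,v=pts(c,m); q=P[(P[:,2]>.068)]; print(n,len(q),q.mean(0).round(4),((q.min(0)+q.max(0))/2).round(4),np.ptp(q,0).round(4))
    for s in spotter.silhouettes(n,'plug_knob')[:4]:print(s['box'],s['conf'])
```

```text
[339. 162.] 119 top c [ 0.6195 -0.3096  0.0553] bb mid [ 0.6206 -0.3114  0.0453] [0.041 0.041 0.031] 0.061
[328. 188.] 237 top c [ 0.534  -0.2696  0.0657] bb mid [ 0.534  -0.2675  0.0518] [0.054 0.051 0.042] 0.073
[367. 213.] 195 top c [ 0.4502 -0.394   0.0736] bb mid [ 0.4499 -0.3937  0.0607] [0.046 0.05  0.039] 0.08
[336. 221.] 197 top c [ 0.4243 -0.2927  0.0735] bb mid [ 0.423  -0.2922  0.0607] [0.049 0.049 0.037] 0.079
[312. 243.] 201 top c [ 0.3532 -0.2137  0.0736] bb mid [ 0.3526 -0.2126  0.0606] [0.048 0.049 0.037] 0.079
[393. 248.] 246 top c [ 0.3376 -0.4685  0.0693] bb mid [ 0.3376 -0.4652  0.053 ] [0.069 0.071 0.046] 0.076
[352. 253.] 206 top c [ 0.3226 -0.3428  0.0734] bb mid [ 0.3232 -0.3441  0.0609] [0.048 0.05  0.039] 0.08
top 74 [ 0.4228 -0.2923  0.0735] [ 0.4222 -0.2919  0.0739] [0.0286 0.0316 0.0104]
[328.3, 213.3, 344.9, 230.4] 0.69
[341.3, 248.3, 360.0, 261.5] 0.56
[356.6, 210.2, 374.9, 222.2] 0.53
[303.6, 233.6, 318.9, 254.7] 0.51
side 78 [ 0.4216 -0.299   0.0726] [ 0.422  -0.2973  0.0721] [0.0265 0.0289 0.0078]
[200.5, 245.1, 218.0, 274.4] 0.95
[192.4, 280.4, 208.8, 312.9] 0.95
[226.8, 258.0, 249.6, 291.7] 0.71
[240.4, 285.6, 266.1, 316.6] 0.63
```

```bash
cat >> h.py <<'E'
PLUG=np.array([.4235,-.2925]); RIM=np.array([.5746,.0080]); YAW=np.deg2rad(11.45)
def go(p,yaw=None):
    s=sensors.observe(); M=R.from_rotvec(s['tool_rot']).as_matrix(); d=M.T@(np.asarray(p)-s['tcp_pos'])*100
    y=np.arctan2(M[1,0],M[0,0]); tw=0 if yaw is None else (y-yaw+np.pi/2)%np.pi-np.pi/2
    print('at',s['tcp_pos'].round(4),'yaw',y.round(4),'tilt',M[2].round(4),'F',s['force'].round(2),'T',s['wrist_torque'].round(2),'w',round(s['width'],4),'t',s['t'],'j',s['joints'].round(2))
    print('row',d.round(2),round(tw,3)); return d,tw
E
python3 - <<'E'
from h import *
go([*PLUG,.14],YAW)
E
```

```text
at [0.1582 0.5267 0.2186] yaw 1.279 tilt [-0. -1. -0.] F [1.13 0.08 0.44] T [ 0.04  0.04 -0.02] w 0.093 t 1.7 j [ 1.19  0.35  1.65 -0.    1.14 -0.08]
row [-70.83   7.86 -48.98] 1.079
```

send_rows(
  rows=[
    [-5,0.5,-3.5,0.08],
    [-10,1,-7,0.17],
    [-15,1.5,-10.5,0.25],
    [-20,2,-14,0.33],
    [-25,3,-17.5,0.42],
    [-30,3.5,-21,0.5],
    [-35,4,-24.5,0.58],
    [-40,4.5,-28,0.67],
    [-45,5,-31.5,0.75],
    [-50,5.5,-35,0.83],
    [-55,6,-38.5,0.92],
    [-60,6.5,-42,1.0],
  ],
  hand=1,
)

```text
t: 3.2
tcp_pos: [0.3882, -0.1711, 0.1537]
tool_rot: [-1.56, -0.217, 0.216]
force: [1.1, 0.6, -0.0]
width: 0.093
```

Run:
```python
from h import *
go([*PLUG,.12],YAW)
```

```text
at [ 0.3882 -0.1711  0.1537] yaw 0.2755 tilt [ 6.e-04 -1.e+00 -5.e-04] F [ 1.09  0.6  -0.05] T [-0.03 -0.03 -0.03] w 0.093 t 3.2 j [-0.53  0.21  2.03  0.    0.9  -0.8 ]
row [  0.09   3.37 -12.64] 0.076
```

send_rows(
  rows=[
    [0,1,-4,0.03],
    [0,2,-8,0.06],
    [0.1,3,-11,0.076],
    [0.1,3.4,-12.6,0.076],
    [0.1,3.4,-12.6,0.076],
    [0.1,3.4,-12.6,0.076],
  ],
)

```text
t: 3.95
tcp_pos: [0.4233, -0.2887, 0.12]
tool_rot: [-1.565, -0.16, 0.16]
force: [0.5, -0.5, 0.5]
width: 0.093
```

Run:
```python
from h import *
go([*PLUG,.0495],YAW)
c=cam('side'); save(c,'above',(190,200,310,320),5)
t=cam('top'); save(t,'above_t',(290,160,400,270),5)
```

```text
at [ 0.4233 -0.2887  0.12  ] yaw 0.2037 tilt [ 0.e+00 -1.e+00  1.e-04] F [ 0.55 -0.46  0.51] T [-0.05  0.01  0.05] w 0.093 t 3.95 j [-0.69  0.41  1.84  0.    0.89 -0.89]
row [-0.06  7.05 -0.38] 0.004
```

View pics/above.png

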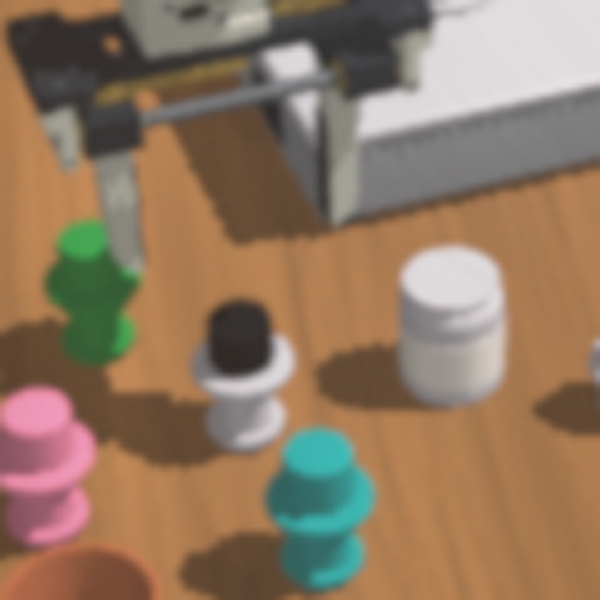

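send_rows(
  rows=[
    [-0.05,2,-0.4,0],
    [-0.05,4,-0.4,0],
    [-0.05,6,-0.4,0],
    [-0.05,7.05,-0.4,0],
    [-0.05,7.05,-0.4,0],
  ],
)

```text
t: 4.68
tcp_pos: [0.4237, -0.2932, 0.049]
tool_rot: [-1.564, -0.159, 0.16]
force: [0.3, 0.4, 0.8]
width: 0.0927
```

Run:
```python
from h import *
go([*PLUG,.0495],YAW)
```

```text
at [ 0.4237 -0.2932  0.049 ] yaw 0.2034 tilt [-5.e-04 -1.e+00  6.e-04] F [0.33 0.35 0.78] T [-0.08  0.07 -0.02] w 0.0927 t 4.675 j [-0.7   0.54  1.87  0.    0.74 -0.9 ]
row [-0.01 -0.05  0.07] 0.004
```

send_rows(
  rows=[
    [0,-0.05,0,0],
    [0,-0.05,0,0],
    [0,-0.05,0,0],
    [0,-0.05,0,0],
    [0,-0.05,0,0],
    [0,-0.05,0,0],
    [0,-0.05,0,0],
    [0,-0.05,0,0],
  ],
  hand=-1,
)

```text
t: 5.68
tcp_pos: [0.4238, -0.2936, 0.0496]
tool_rot: [-1.565, -0.159, 0.159]
force: [0.5, -0.5, -1.0]
width: 0.0333
```

Run:
```python
from h import *
s=sensors.observe(); x,y,z=s['tcp_pos']; go([x,y,.25],YAW)
```

```text
at [ 0.4238 -0.2936  0.0496] yaw 0.2029 tilt [-1.e-04 -1.e+00  1.e-04] F [ 0.5  -0.53 -1.  ] T [-0.1   0.02 -0.  ] w 0.0333 t 5.675 j [-0.7   0.53  1.87  0.    0.74 -0.9 ]
row [ -0.   -20.04   0.  ] 0.003
```

send_rows(
  rows=[
    [0,-4,0,0],
    [0,-9,0,0],
    [0,-14,0,0],
    [0,-19,0,0],
    [0,-22,0,0],
    [0,-22,0,0],
  ],
)

```text
t: 6.42
tcp_pos: [0.4243, -0.294, 0.2712]
tool_rot: [-1.567, -0.161, 0.157]
force: [-0.3, 0.7, -2.4]
width: 0.0334
```

Run:
```python
from h import *
go([*RIM,.275],YAW)
```

```text
at [ 0.4243 -0.294   0.2712] yaw 0.203 tilt [ 0.0022 -1.     -0.0028] F [-0.28  0.69 -2.41] T [-0.06  0.04  0.03] w 0.0334 t 6.425 j [-0.7   0.24  1.67  0.    1.23 -0.9 ]
row [20.81 -0.41 26.55] 0.003
```

send_rows(
  rows=[
    [3,-0.1,4,0],
    [6,-0.2,8,0],
    [9.5,-0.3,12,0],
    [12.5,-0.4,16,0],
    [15.5,-0.4,20,0],
    [18.5,-0.4,24,0],
    [20.8,-0.4,26.5,0],
    [20.8,-0.4,26.5,0],
    [20.8,-0.4,26.5,0],
    [20.8,-0.4,26.5,0],
  ],
)

```text
t: 7.68
tcp_pos: [0.5737, 0.007, 0.2731]
tool_rot: [-1.565, -0.158, 0.159]
force: [-0.5, 0.7, -1.6]
width: 0.0334
```

Run:
```python
from h import *
go([*RIM,.275],YAW)
c=cam('side'); save(c,'hold_s',(220,80,340,250),4)
t=cam('top'); save(t,'hold_t',(180,100,300,230),5)
```

```text
at [0.5737 0.007  0.2731] yaw 0.2019 tilt [-8.e-04 -1.e+00  1.e-04] F [-0.47  0.71 -1.59] T [-0.02  0.03  0.05] w 0.0334 t 7.675 j [-0.07  0.35  1.52 -0.    1.28 -0.27]
row [ 0.11 -0.19  0.08] 0.002
```

View pics/hold_s.png

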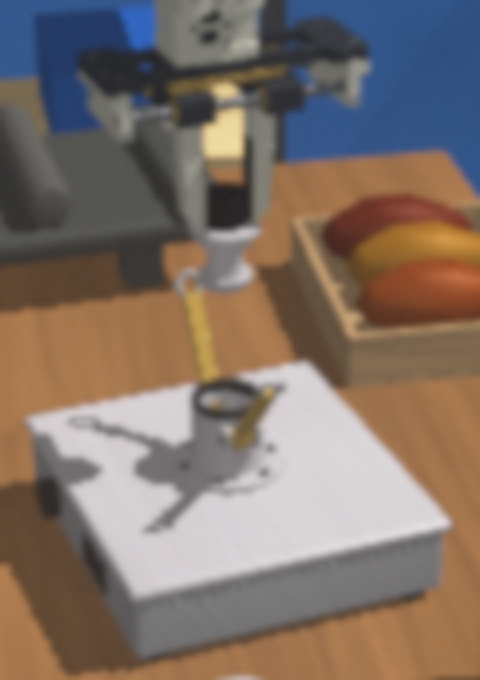

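View pics/hold_t.png

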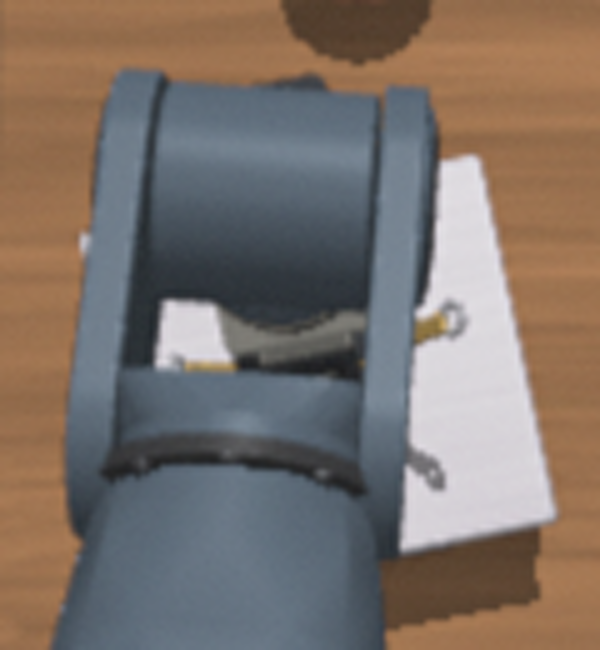

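Run:
```python
from h import *
from scipy.optimize import least_squares
c=cam('side')
s=sensors.observe(); tcp=s['tcp_pos']
camc=-c['Rm'].T@np.array(c['tvec']).ravel()
P,u,v=pts(c)
def fit(z0,z1,r,cen,col=False):
    k=(P[:,2]>z0)&(P[:,2]<z1)&(np.hypot(P[:,0]-cen[0],P[:,1]-cen[1])<r+.012)
    q=P[k]
    f=lambda a:np.hypot(q[:,0]-a[0],q[:,1]-a[1])-r
    o=least_squares(f,cen,loss='soft_l1',f_scale=.002); print(k.sum(),o.x.round(4),'rms',np.sqrt(np.mean(f(o.x)**2)).round(4), np.ptp(u[k]),np.ptp(v[k]))
zb=tcp[2]-.0495
print('foot');fit(zb+.001,zb+.0095,.02,tcp[:2])
print('groove');fit(zb+.012,zb+.032,.013,tcp[:2])
print('land');fit(zb+.035,zb+.042,.02,tcp[:2])
print('collar');fit(zb+.042,zb+.048,.026,tcp[:2])
print('coupler');fit(.08,.112,.027,RIM); fit(.075,.1,.027,RIM);fit(.115,.13,.027,RIM)
# rows for shape of plug
for vv in range(130,160):
    k=(v==vv)&(np.abs(u-277)<25)&(P[:,2]>.15)&(np.abs(P[:,0]-.574)<.06)&(np.abs(P[:,1]-.008)<.06)
    if k.sum()>3: print(vv,u[k].min(),u[k].max(),P[k].mean(0).round(3))
for z in(.2236,.2236+.0425,.125): print(z,proj(c,[*tcp[:2],z]),proj(c,[*RIM,z]))
save(c,'x',(255,120,300,185),10)
```

```text
foot
46 [0.575  0.0106] rms 0.0038 13 6
groove
52 [0.575  0.0073] rms 0.0022 8 6
land
20 [0.5739 0.0083] rms 0.0022 13 3
collar
53 [0.5742 0.0105] rms 0.0043 17 5
coupler
159 [0.5758 0.0073] rms 0.0032 17 17
184 [0.5752 0.0074] rms 0.0049 24 12
133 [0.5764 0.005 ] rms 0.004 17 15
130 265 287 [ 0.573 -0.002  0.291]
131 265 287 [ 0.573 -0.002  0.288]
132 265 286 [ 0.571 -0.003  0.285]
133 266 285 [ 0.571 -0.005  0.283]
134 268 284 [ 0.572 -0.004  0.28 ]
135 269 285 [ 0.575 -0.003  0.276]
136 268 285 [ 0.573 -0.004  0.273]
137 268 285 [ 0.573 -0.005  0.271]
138 269 284 [ 0.572 -0.012  0.271]
139 270 283 [ 0.572 -0.014  0.269]
140 270 283 [ 0.572 -0.01   0.264]
141 271 281 [ 0.571 -0.007  0.26 ]
142 272 280 [ 0.571 -0.006  0.256]
143 272 280 [ 0.572 -0.002  0.251]
144 272 280 [ 0.572 -0.002  0.248]
145 272 281 [ 0.573 -0.002  0.245]
146 271 282 [0.574 0.004 0.239]
147 270 283 [0.574 0.003 0.236]
148 270 283 [ 0.574 -0.001  0.234]
149 270 282 [ 0.572 -0.003  0.232]
150 271 282 [ 0.572 -0.009  0.232]
151 272 281 [ 0.572 -0.009  0.229]
152 273 279 [ 0.571 -0.006  0.225]
158 267 271 [0.561 0.066 0.17 ]
159 267 270 [0.559 0.064 0.168]
0.2236 (np.float64(276.18366887081015), np.float64(150.18583793764515)) (np.float64(276.3826756273076), np.float64(150.05307803802742))
0.2661 (np.float64(275.9984773086476), np.float64(136.6887414127201)) (np.float64(276.2006745670466), np.float64(136.5609399060226))
0.125 (np.float64(276.5922135709963), np.float64(179.96131576594058)) (np.float64(276.78419213106065), np.float64(179.81837788379138))
```

View pics/x.png

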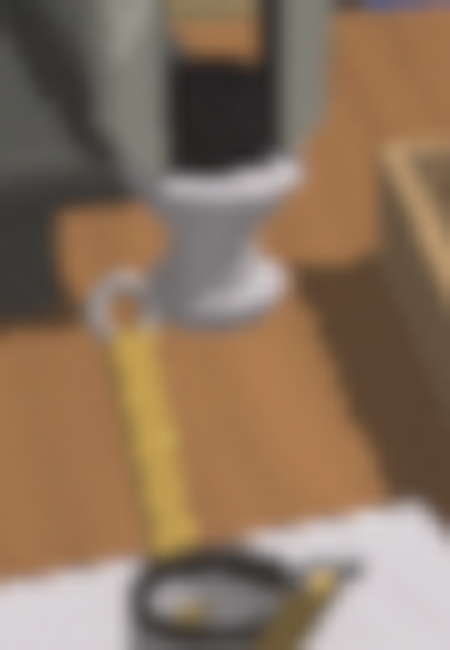

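send_rows(
  rows=[
    [0.1,3,0,0],
    [0.1,6,0,0],
    [0.1,8,-0.05,0],
    [0.1,8.8,-0.05,0],
    [0.1,8.8,-0.05,0],
    [0.1,8.8,-0.05,0],
  ],
)

```text
t: 8.57
tcp_pos: [0.5757, 0.0075, 0.1866]
tool_rot: [-1.565, -0.161, 0.158]
force: [-0.2, -0.0, -1.9]
width: 0.0338
```

Run:
```python
from h import *
go([.5748,.0067,.155],YAW)
c=cam('side'); save(c,'pre_s',(240,110,320,210),7)
go([.5748,.0067,.155],YAW)
```

```text
at [0.5757 0.0075 0.1866] yaw 0.2029 tilt [ 1.5e-03 -1.0e+00 -4.0e-04] F [-0.17 -0.02 -1.86] T [-0.06  0.07  0.03] w 0.0338 t 8.575 j [-0.07  0.43  1.62 -0.    1.09 -0.27]
row [-0.11  3.16 -0.06] 0.003
at [0.5756 0.0076 0.1866] yaw 0.2029 tilt [ 1.4e-03 -1.0e+00 -4.0e-04] F [ 0.44 -0.25 -1.42] T [-0.07 -0.01  0.05] w 0.0334 t 8.625 j [-0.07  0.43  1.62  0.    1.09 -0.27]
row [-0.1   3.16 -0.07] 0.003
```

View pics/pre_s.png

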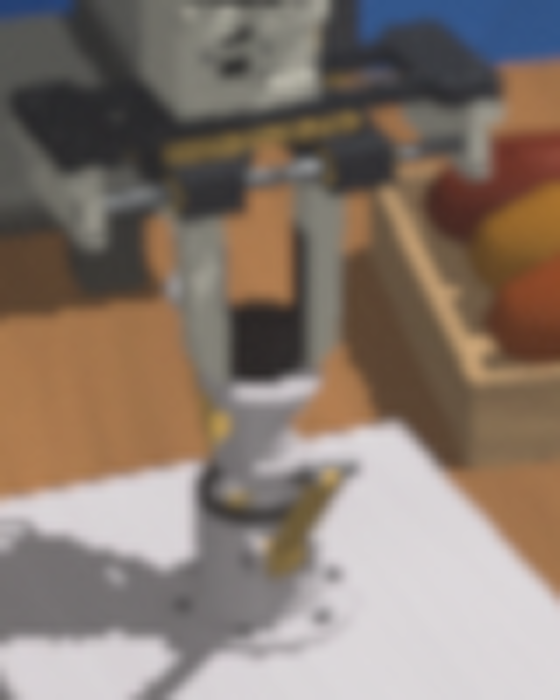

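Run:
```python
from h import *
c=cam('side'); s=sensors.observe(); tcp=s['tcp_pos']; print(tcp)
P,u,v=pts(c); 
for vv in range(155,190):
    k=(v==vv)&(np.abs(u-277)<16)&(np.abs(P[:,0]-.574)<.045)&(np.abs(P[:,1]-.008)<.045)
    if k.sum()>3: print(vv,u[k].min(),u[k].max(),P[k].mean(0).round(3))
zb=tcp[2]-.0495
ov=c['color'].copy()
th=np.linspace(0,6.28,60)
def circ(cen,z,r,col,im):
    p=np.array([[ (np.array(proj(c,[cen[0]+r*np.cos(a),cen[1]+r*np.sin(a),z]))-[240,110]+.5)*8-.5 for a in th]]).astype(np.int32); cv2.polylines(im,p,True,col,1)
im=cv2.resize(ov[110:210,240:320,::-1],None,fx=8,fy=8,interpolation=cv2.INTER_CUBIC)[240:]
def cc(*a): pass
im=np.ascontiguousarray(cv2.resize(ov[110:210,240:320,::-1],None,fx=8,fy=8,interpolation=cv2.INTER_CUBIC))
pc=tcp[:2]+[0,.0013]
circ(pc,zb,.018,(0,0,255),im);circ(pc,zb+.0425,.026,(0,0,255),im);circ(pc,zb+.0475,.026,(0,0,255),im);circ(RIM,.125,.027,(0,255,0),im);circ(RIM,.07,.027,(0,255,0),im);circ(RIM,.1295,.027,(255,255,0),im)
cv2.imwrite('pics/ov.png',im[250:])
```

```text
[0.57555922 0.007577   0.18645186]
155 266 288 [0.575 0.002 0.211]
156 266 288 [ 0.575 -0.001  0.209]
157 267 288 [ 0.576 -0.003  0.206]
158 267 288 [ 0.576 -0.003  0.204]
159 267 287 [ 0.574 -0.002  0.2  ]
160 267 286 [ 0.573 -0.004  0.198]
161 268 285 [ 0.573 -0.002  0.193]
162 269 285 [ 0.574 -0.004  0.191]
163 269 286 [ 0.575 -0.004  0.188]
164 269 285 [ 0.574 -0.004  0.185]
165 270 285 [ 0.575 -0.008  0.183]
166 269 284 [ 0.572 -0.005  0.179]
167 270 283 [ 0.572 -0.006  0.176]
168 272 282 [ 0.573 -0.008  0.174]
169 270 281 [0.571 0.002 0.165]
170 270 281 [0.572 0.012 0.157]
171 270 281 [0.572 0.011 0.153]
172 270 283 [0.574 0.01  0.151]
173 270 283 [0.574 0.007 0.149]
174 270 283 [0.573 0.004 0.147]
175 271 283 [ 0.574 -0.002  0.147]
176 270 284 [ 0.574 -0.001  0.143]
177 269 283 [0.571 0.001 0.139]
178 268 283 [0.57  0.006 0.133]
179 268 283 [0.574 0.025 0.118]
180 268 282 [0.572 0.022 0.117]
181 268 282 [0.57  0.012 0.119]
182 268 281 [ 0.564 -0.011  0.13 ]
183 268 280 [ 0.563 -0.01   0.126]
184 268 280 [ 0.563 -0.011  0.123]
185 268 285 [ 0.565 -0.013  0.12 ]
186 268 285 [ 0.566 -0.015  0.118]
187 268 288 [ 0.574 -0.012  0.112]
188 268 288 [ 0.575 -0.009  0.107]
189 266 289 [ 0.575 -0.003  0.099]
```

View pics/ov.png

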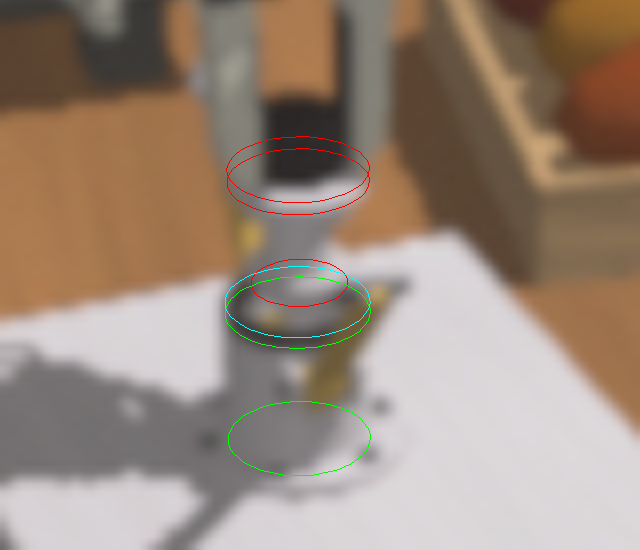

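send_rows(
  rows=[
    [-0.05,0.8,-0.08,0],
    [-0.05,1.6,-0.08,0],
    [-0.05,2.4,-0.08,0],
    [-0.05,3.2,-0.08,0],
    [-0.05,3.2,-0.08,0],
  ],
)

```text
t: 9.3
tcp_pos: [0.5745, 0.0068, 0.1528]
tool_rot: [-1.565, -0.158, 0.16]
force: [-0.8, -0.4, -1.4]
width: 0.0335
```

Run:
```python
from h import *
go([.5752,.0067,.145],YAW)
```

```text
at [0.5745 0.0068 0.1528] yaw 0.203 tilt [-1.3e-03 -1.0e+00  4.0e-04] F [-0.84 -0.38 -1.4 ] T [-0.08  0.06  0.03] w 0.0335 t 9.3 j [-0.07  0.47  1.65 -0.    1.02 -0.27]
row [ 0.07  0.78 -0.02] 0.003
```

send_rows(
  rows=[
    [0.03,0.2,0,0],
    [0.03,0.4,0,0],
    [0.03,0.5,0,0],
    [0.03,0.5,0,0],
  ],
)

```text
t: 9.8
tcp_pos: [0.5752, 0.0068, 0.1487]
tool_rot: [-1.565, -0.159, 0.159]
force: [0.3, 0.7, -1.5]
width: 0.0332
```

send_rows(
  rows=[
    [0,0.15,0,0],
    [0,0.3,0,0],
    [0,0.3,0,0],
  ],
)

```text
t: 10.18
tcp_pos: [0.5753, 0.0068, 0.1459]
tool_rot: [-1.565, -0.16, 0.159]
force: [-1.5, -0.1, 3.1]
width: 0.0331
```

send_rows(
  rows=[
    [0,0.15,0,0],
    [0,0.3,0,0],
    [0,0.3,0,0],
  ],
)

```text
t: 10.55
tcp_pos: [0.5753, 0.0068, 0.1428]
tool_rot: [-1.565, -0.16, 0.159]
force: [-1.2, -0.3, 3.5]
width: 0.0333
```

send_rows(
  rows=[
    [0,0.06,0,0],
    [0,0.12,0,0],
  ],
)

```text
t: 10.8
tcp_pos: [0.5753, 0.0068, 0.1416]
tool_rot: [-1.565, -0.16, 0.159]
force: [-1.3, 0.3, 4.8]
width: 0.0335
```

send_rows(
  rows=[
    [0,0.03,0,0],
    [0,0.06,0,0],
  ],
)

```text
t: 11.05
tcp_pos: [0.5753, 0.0068, 0.141]
tool_rot: [-1.565, -0.16, 0.159]
force: [-2.0, -0.7, 4.7]
width: 0.0335
```

send_rows(
  rows=[
    [0,0.03,0,0],
    [0,0.06,0,0],
  ],
)

```text
t: 11.3
tcp_pos: [0.5753, 0.0068, 0.1404]
tool_rot: [-1.565, -0.16, 0.159]
force: [-1.0, -0.5, 5.3]
width: 0.0336
```

send_rows(
  rows=[
    [0,0.03,0,0],
    [0,0.06,0,0],
  ],
)

```text
t: 11.55
tcp_pos: [0.5753, 0.0068, 0.1398]
tool_rot: [-1.565, -0.16, 0.159]
force: [-1.8, 0.5, 4.4]
width: 0.0335
```

send_rows(
  rows=[
    [0,0.03,0,0],
    [0,0.06,0,0],
  ],
)

```text
t: 11.8
tcp_pos: [0.5753, 0.0068, 0.1392]
tool_rot: [-1.565, -0.16, 0.159]
force: [-2.1, 0.2, 5.7]
width: 0.0334
```

send_rows(
  rows=[
    [0,0.03,0,0],
    [0,0.06,0,0],
  ],
)

```text
t: 12.05
tcp_pos: [0.5753, 0.0067, 0.139]
tool_rot: [-1.565, -0.16, 0.159]
force: [-4.4, -0.6, 10.3]
width: 0.0335
```

send_rows(
  rows=[
    [-0.02,0.03,0,0],
    [-0.02,0.04,0,0],
  ],
)

```text
t: 12.3
tcp_pos: [0.5753, 0.0068, 0.139]
tool_rot: [-1.565, -0.16, 0.159]
force: [-3.4, -1.0, 12.3]
width: 0.0333
```

Run:
```python
from h import *
for i in range(2): go([.5752,.0067,.139],YAW);
```

```text
at [0.5753 0.0068 0.139 ] yaw 0.203 tilt [ 1.1e-03 -1.0e+00 -3.0e-04] F [-3.44 -0.96 12.26] T [-0.07  0.82  0.02] w 0.0333 t 12.3 j [-0.07  0.49  1.66 -0.    0.99 -0.27]
row [-0.01 -0.   -0.  ] 0.003
at [0.5753 0.0068 0.139 ] yaw 0.203 tilt [ 1.1e-03 -1.0e+00 -3.0e-04] F [-3.44 -0.96 12.26] T [-0.07  0.82  0.02] w 0.0333 t 12.3 j [-0.07  0.49  1.66 -0.    0.99 -0.27]
row [-0.01 -0.   -0.  ] 0.003
```

send_rows(
  rows=[
    [-0.02,0.04,0,0],
    [-0.03,0.07,0,0],
  ],
)

```text
t: 12.55
tcp_pos: [0.5753, 0.0067, 0.1389]
tool_rot: [-1.565, -0.161, 0.158]
force: [-5.7, 0.8, 19.1]
width: 0.0333
```

send_rows(
  rows=[
    [-0.01,0.03,0,0],
    [-0.02,0.05,0,0],
  ],
)

```text
t: 12.8
tcp_pos: [0.5753, 0.0067, 0.1388]
tool_rot: [-1.565, -0.161, 0.157]
force: [-7.2, 0.5, 21.4]
width: 0.0334
```

send_rows(
  rows=[
    [-0.03,0,0,0],
    [-0.06,0,0,0],
  ],
)

```text
t: 13.05
tcp_pos: [0.5753, 0.0067, 0.1389]
tool_rot: [-1.565, -0.163, 0.156]
force: [-1.5, 1.7, 18.0]
width: 0.0335
```

Run:
```python
from h import *
go([.5752,.0067,.139],YAW)
c=cam('side'); go([.5752,.0067,.139],YAW);save(c,'bed',(240,110,320,210),7)
```

```text
at [0.5753 0.0067 0.1389] yaw 0.203 tilt [ 4.e-03 -1.e+00 -7.e-04] F [-1.51  1.7  18.  ] T [ 0.36  0.32 -0.05] w 0.0335 t 13.05 j [-0.07  0.49  1.66  0.    0.99 -0.27]
row [-0.01 -0.01  0.  ] 0.003
at [0.5753 0.0067 0.1389] yaw 0.2029 tilt [ 4.1e-03 -1.0e+00 -7.0e-04] F [-3.47  1.56 18.28] T [0.27 0.45 0.03] w 0.0336 t 13.1 j [-0.07  0.49  1.66  0.    0.99 -0.27]
row [-0.01 -0.01 -0.  ] 0.003
```

send_rows(
  rows=[
    [-0.01,0.03,0,0],
    [-0.02,0.05,0,0],
  ],
)

```text
t: 13.35
tcp_pos: [0.5753, 0.0067, 0.1388]
tool_rot: [-1.565, -0.163, 0.156]
force: [-3.9, 2.3, 23.3]
width: 0.0333
```

send_rows(
  rows=[
    [0,0,0,0],
    [0,0,0,0],
    [0,0,0,0],
  ],
)

```text
t: 13.72
tcp_pos: [0.5753, 0.0067, 0.1388]
tool_rot: [-1.565, -0.163, 0.156]
force: [-3.7, 2.5, 22.8]
width: 0.0334
```

send_rows(
  rows=[
    [0,0,0,0],
    [0,0,0,0],
    [0,0,0,0],
    [0,0,0,0],
    [0,0,0,0],
    [0,0,0,0],
    [0,0,0,0],
  ],
)

```text
t: 14.6
tcp_pos: [0.5753, 0.0067, 0.1388]
tool_rot: [-1.565, -0.163, 0.156]
force: [-3.5, 1.4, 23.3]
width: 0.0338
```

Run:
```python
from h import *
for i in range(3): c=cam('side'); go([.5752,.0067,.139],YAW)
```

```text
at [0.5753 0.0067 0.1388] yaw 0.203 tilt [ 4.6e-03 -1.0e+00 -8.0e-04] F [-3.4   1.64 22.55] T [ 0.26  0.75 -0.04] w 0.0333 t 14.65 j [-0.07  0.49  1.66  0.    0.99 -0.27]
row [-0.01 -0.02  0.  ] 0.003
at [0.5753 0.0067 0.1388] yaw 0.2029 tilt [ 4.6e-03 -1.0e+00 -8.0e-04] F [-3.99  2.03 22.55] T [ 0.3   0.7  -0.04] w 0.0336 t 14.7 j [-0.07  0.49  1.66  0.    0.99 -0.27]
row [-0.01 -0.02  0.  ] 0.003
at [0.5753 0.0067 0.1388] yaw 0.203 tilt [ 4.6e-03 -1.0e+00 -8.0e-04] F [-3.87  0.97 22.62] T [ 0.3   0.71 -0.06] w 0.0334 t 14.75 j [-0.07  0.49  1.66  0.    0.99 -0.27]
row [-0.01 -0.02  0.  ] 0.003
```

send_rows(
  rows=[
    [0.03,-0.1,0,0],
    [0.05,-0.15,0,0],
  ],
)

```text
t: 15.0
tcp_pos: [0.5752, 0.0067, 0.139]
tool_rot: [-1.565, -0.162, 0.157]
force: [0.1, 0.8, 6.6]
width: 0.0334
```

send_rows(
  rows=[
    [0,0,0,0],
    [0,0,0,0],
    [0,0,0,0],
    [0,0,0,0],
    [0,0,0,0],
    [0,0,0,0],
  ],
  hand=1,
)

```text
t: 15.75
tcp_pos: [0.5742, 0.0066, 0.1378]
tool_rot: [-1.565, -0.159, 0.159]
force: [-0.0, -0.4, 0.0]
width: 0.0889
```

Run:
```python
from h import *
go([.5752,.0067,.255],YAW)
c=cam('side'); save(c,'rel',(240,90,320,210),6)
```

```text
at [0.5742 0.0066 0.1378] yaw 0.203 tilt [ 0. -1. -0.] F [-0.03 -0.4   0.  ] T [-0.05  0.09 -0.02] w 0.0889 t 15.75 j [-0.07  0.49  1.66 -0.    0.99 -0.27]
row [ 1.000e-01 -1.172e+01 -1.000e-02] 0.003
```

View pics/rel.png

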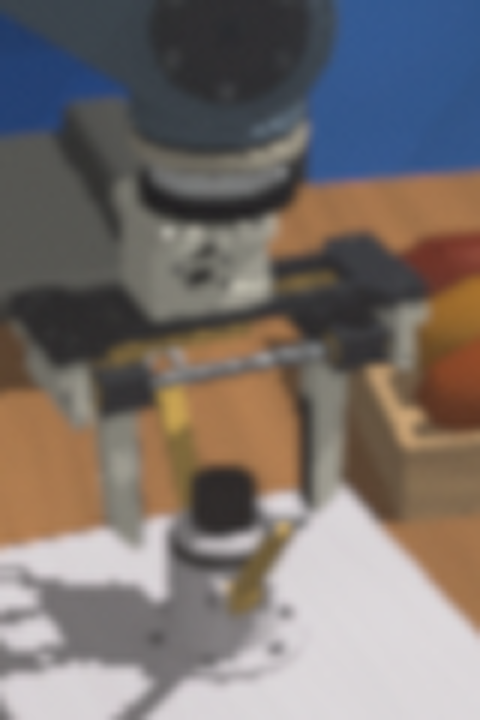

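send_rows(
  rows=[
    [0.04,-4,0.1,0],
    [0.04,-8,0.1,0],
    [0.04,-10.5,0.1,-0.17],
    [0.04,-10.5,0.1,-0.34],
    [0.04,-10.5,0.1,-0.51],
    [0.04,-10.5,0.1,-0.68],
    [0.04,-10.5,0.1,-0.85],
    [0.04,-10.5,0.1,-1.02],
    [0.04,-10.5,0.1,-1.19],
    [0.04,-10.5,0.1,-1.36],
    [0.04,-10.5,0.1,-1.53],
    [0.04,-10.5,0.1,-1.568],
  ],
)

```text
t: 17.3
tcp_pos: [0.5743, 0.0077, 0.2428]
tool_rot: [-1.106, -1.357, 1.357]
force: [-0.3, 1.2, -0.5]
width: 0.093
```

Run:
```python
from h import *
c=cam('top')
for i in range(3): c=cam('side')
go([*RIM,.185],YAW+np.pi/2)
save(c,'rot',(235,80,325,210),6); t=cam('top'); save(t,'rot_t',(180,100,300,230),5)
go([*RIM,.185],YAW+np.pi/2)
P,u,v=pts(c); k=(np.abs(P[:,:2]-RIM).max(1)<.11)&(P[:,2]>.11)&(P[:,2]<.21)
col=c['color'][v,u].astype(int); br=k&(col[:,0]-col[:,2]>35)
e=np.array([-np.sin(YAW),np.cos(YAW)])
for sgn in(1,-1):
    q=P[br]; s_=(q[:,:2]-RIM)@e*sgn; m=(s_>.03); a=np.polyfit(q[m,2],s_[m],1); print(sgn,m.sum(),'lean',np.arctan(a[0]),'theta',np.arctan(a[0])-np.pi/6, s_[m].max(), q[m,2].max())
```

```text
at [0.5743 0.0077 0.2428] yaw 1.7699 tilt [ 0. -1.  0.] F [-0.87 -0.86 -0.38] T [ 0.04  0.   -0.03] w 0.0929 t 17.5 j [-0.07  0.37  1.56  0.    1.21 -1.84]
row [ 0.03  5.78 -0.03] -0.001
at [0.5744 0.0076 0.2428] yaw 1.77 tilt [-0. -1.  0.] F [-0.19  0.2  -0.01] T [ 0.02 -0.02 -0.03] w 0.0931 t 17.55 j [-0.07  0.37  1.56 -0.    1.21 -1.84]
row [ 0.03  5.78 -0.03] -0.001
1 96 lean 0.5663292408197923 theta 0.042730465221493485 0.08114035949605727 0.1972312542680792
-1 49 lean 0.6817052020552364 theta 0.15810642645693762 0.09602206618898629 0.1863319214858618
```

View pics/rot.png

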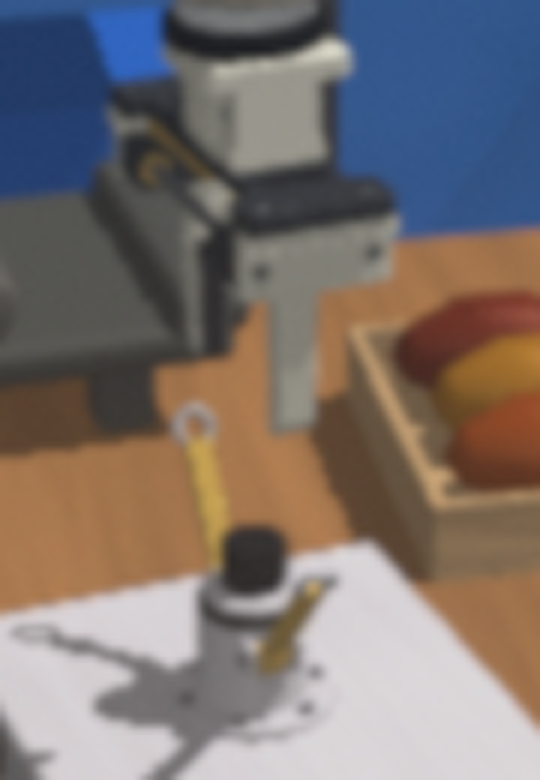

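View pics/rot_t.png

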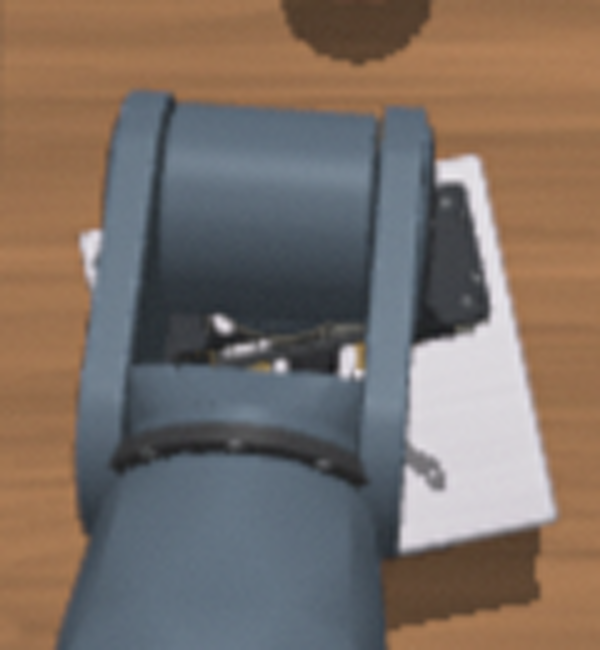

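send_rows(
  rows=[
    [0.03,2,-0.03,0],
    [0.03,4,-0.03,0],
    [0.03,6,-0.03,0],
    [0.03,6.5,-0.03,0],
    [0.03,6.5,-0.03,0],
  ],
)

```text
t: 18.18
tcp_pos: [0.5747, 0.008, 0.1781]
tool_rot: [-1.108, -1.355, 1.355]
force: [0.7, 0.2, -0.2]
width: 0.093
```

send_rows(
  rows=[
    [0,0.4,0,0],
    [0,0.8,0,0],
    [0,0.8,0,0],
  ],
)

```text
t: 18.55
tcp_pos: [0.5745, 0.008, 0.1697]
tool_rot: [-1.107, -1.355, 1.355]
force: [0.4, -0.4, 0.3]
width: 0.0928
```

send_rows(
  rows=[
    [0,0.4,0,0],
    [0,0.8,0,0],
    [0,0.8,0,0],
  ],
)

```text
t: 18.92
tcp_pos: [0.5744, 0.008, 0.1614]
tool_rot: [-1.107, -1.355, 1.355]
force: [-1.2, 0.6, 0.0]
width: 0.093
```

send_rows(
  rows=[
    [0,0.4,0,0],
    [0,0.8,0,0],
    [0,0.8,0,0],
  ],
)

```text
t: 19.3
tcp_pos: [0.5746, 0.008, 0.1535]
tool_rot: [-1.108, -1.355, 1.355]
force: [-0.3, 0.5, -0.3]
width: 0.0929
```

```bash
cat > arms.py <<'E'
from h import *
def arms(name):
    c=cam('side'); save(c,name,(235,110,325,220),6)
    P,u,v=pts(c); k=(np.abs(P[:,:2]-RIM).max(1)<.14)&(P[:,2]>.085)&(P[:,2]<.21)
    col=c['color'][v,u].astype(int); br=k&(col[:,0]-col[:,2]>35)
    e=np.array([-np.sin(YAW),np.cos(YAW)])
    for sgn in(1,-1):
        q=P[br]; s_=(q[:,:2]-RIM)@e*sgn; m=(s_>.03)
        if m.sum()<5: print(sgn,'few'); continue
        d=np.stack([s_[m],q[m,2]],1); d0=d.mean(0); w=np.linalg.svd(d-d0)[2][0]; w*=np.sign(w[0]); th=np.arctan2(w[0],w[1]); print(sgn,m.sum(),'theta',round(th-np.pi/6,3),'smax',s_[m].max().round(3))
E
python3 - <<'E'
from arms import *
go([*RIM,.113],YAW+np.pi/2)
arms('a1')
E
```

```text
at [0.5746 0.008  0.1535] yaw 1.7709 tilt [ 0.e+00 -1.e+00  2.e-04] F [-0.34  0.46 -0.28] T [-0.03 -0.05 -0.02] w 0.0929 t 19.3 j [-0.07  0.47  1.65 -0.    1.02 -1.84]
row [ 0.    4.05 -0.01] 0.0
1 47 theta 0.009 smax 0.083
-1 63 theta -0.057 smax 0.089
```

View pics/a1.png

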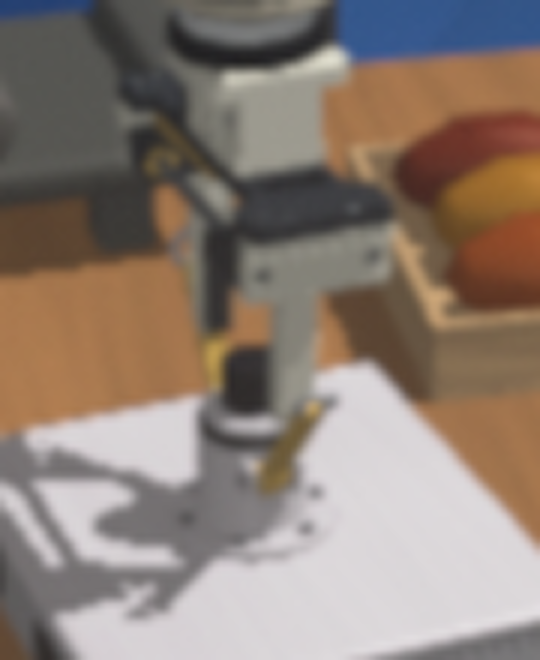

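send_rows(
  rows=[
    [0,0.3,0,0],
    [0,0.5,0,0],
    [0,0.5,0,0],
  ],
)

```text
t: 19.73
tcp_pos: [0.5746, 0.008, 0.1487]
tool_rot: [-1.108, -1.355, 1.355]
force: [0.8, -1.4, 0.8]
width: 0.093
```

send_rows(
  rows=[
    [0,0.3,0,0],
    [0,0.5,0,0],
    [0,0.5,0,0],
  ],
)

```text
t: 20.1
tcp_pos: [0.5748, 0.0081, 0.1439]
tool_rot: [-1.108, -1.356, 1.355]
force: [1.4, -0.2, 3.3]
width: 0.0927
```

Run:
```python
from arms import *
go([*RIM,.113],YAW+np.pi/2)
arms('a2')
```

```text
at [0.5748 0.0081 0.1439] yaw 1.7711 tilt [-2.e-04 -1.e+00 -6.e-04] F [ 1.43 -0.2   3.3 ] T [ 0.02 -0.21  0.01] w 0.0927 t 20.1 j [-0.07  0.48  1.66  0.    1.   -1.84]
row [0.   3.09 0.03] 0.0
1 45 theta 0.165 smax 0.096
-1 60 theta -0.026 smax 0.095
```

View pics/a2.png

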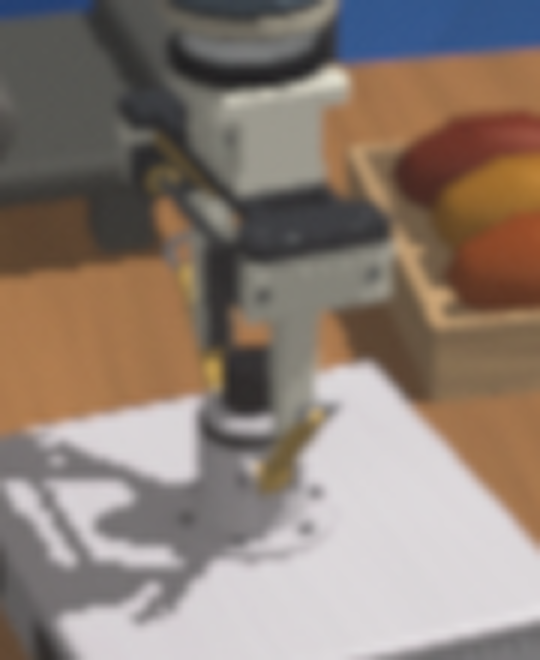

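send_rows(
  rows=[
    [0,0.25,0,0],
    [0,0.5,0,0],
    [0,0.5,0,0],
  ],
)

```text
t: 20.52
tcp_pos: [0.5749, 0.008, 0.139]
tool_rot: [-1.108, -1.356, 1.355]
force: [0.7, -0.1, 3.8]
width: 0.0928
```

send_rows(
  rows=[
    [0,0.25,0,0],
    [0,0.5,0,0],
    [0,0.5,0,0],
  ],
)

```text
t: 20.9
tcp_pos: [0.5751, 0.008, 0.1343]
tool_rot: [-1.109, -1.356, 1.355]
force: [0.7, -0.5, 7.3]
width: 0.0932
```

Run:
```python
from arms import *
go([*RIM,.113],YAW+np.pi/2)
arms('a3')
```

```text
at [0.5751 0.008  0.1343] yaw 1.7711 tilt [-4.0e-04 -1.0e+00 -1.5e-03] F [ 0.65 -0.49  7.27] T [-0.03 -0.17 -0.01] w 0.0932 t 20.9 j [-0.07  0.49  1.66  0.    0.98 -1.84]
row [0.01 2.13 0.06] 0.0
1 46 theta 0.394 smax 0.109
-1 34 theta -0.139 smax 0.079
```

View pics/a3.png

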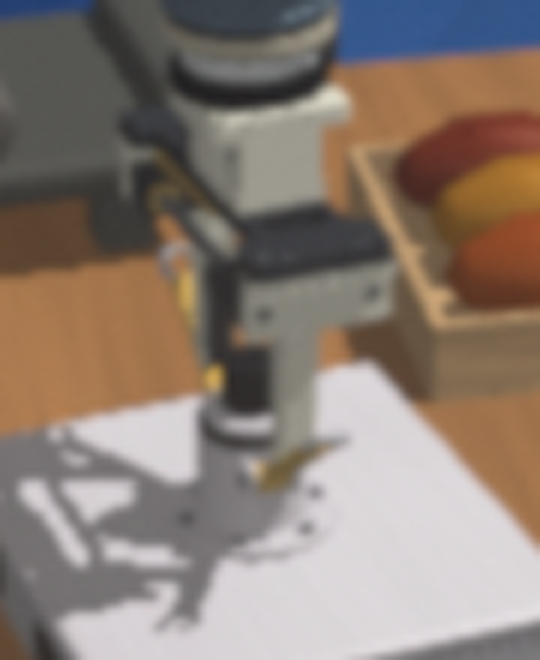

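send_rows(
  rows=[
    [0,0.25,0,0],
    [0,0.5,0,0],
    [0,0.5,0,0],
  ],
)

```text
t: 21.32
tcp_pos: [0.5753, 0.008, 0.1295]
tool_rot: [-1.109, -1.356, 1.354]
force: [1.0, 0.6, 7.9]
width: 0.093
```

send_rows(
  rows=[
    [0,0.25,-0.03,0],
    [0,0.5,-0.03,0],
    [0,0.5,-0.03,0],
  ],
)

```text
t: 21.7
tcp_pos: [0.5757, 0.008, 0.1247]
tool_rot: [-1.11, -1.357, 1.354]
force: [2.3, 1.1, 9.5]
width: 0.0932
```

Run:
```python
from arms import *
go([*RIM,.113],YAW+np.pi/2)
arms('a4')
```

```text
at [0.5757 0.008  0.1247] yaw 1.771 tilt [-5.0e-04 -1.0e+00 -2.1e-03] F [2.29 1.12 9.51] T [ 0.02 -0.14  0.02] w 0.0932 t 21.7 j [-0.07  0.51  1.67  0.    0.96 -1.84]
row [0.02 1.17 0.11] 0.0
1 45 theta 0.641 smax 0.122
-1 42 theta 0.301 smax 0.119
```

View pics/a4.png

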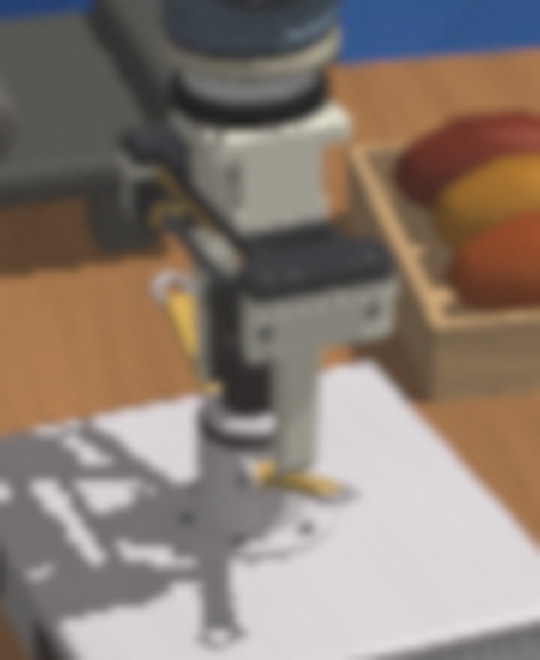

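send_rows(
  rows=[
    [0,0.25,0.08,0],
    [0,0.5,0.1,0],
    [0,0.5,0.1,0],
  ],
)

```text
t: 22.12
tcp_pos: [0.5753, 0.0079, 0.12]
tool_rot: [-1.111, -1.358, 1.354]
force: [2.7, 0.2, 9.6]
width: 0.0928
```

send_rows(
  rows=[
    [0,0.15,0,0],
    [0,0.3,0,0],
    [0,0.3,0,0],
  ],
)

```text
t: 22.5
tcp_pos: [0.5752, 0.0079, 0.117]
tool_rot: [-1.111, -1.357, 1.354]
force: [0.9, 0.9, 10.8]
width: 0.0929
```

Run:
```python
from arms import *
go([*RIM,.113],YAW+np.pi/2)
arms('a5')
```

```text
at [0.5752 0.0079 0.117 ] yaw 1.771 tilt [-8.0e-04 -1.0e+00 -3.3e-03] F [ 0.88  0.86 10.82] T [ 0.05 -0.37 -0.  ] w 0.0929 t 22.5 j [-0.07  0.52  1.68  0.    0.95 -1.84]
row [0.03 0.4  0.05] 0.0
1 39 theta 0.981 smax 0.125
-1 65 theta 0.907 smax 0.114
```

View pics/a5.png

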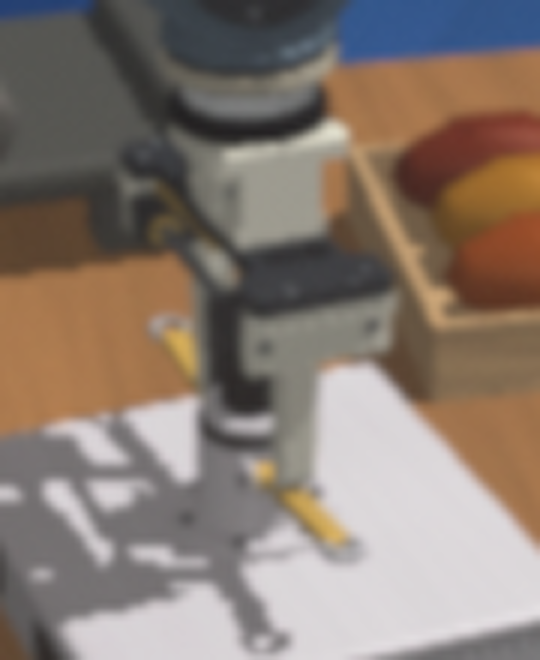

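send_rows(
  rows=[
    [0,0.08,0,0],
    [0,0.15,0,0],
    [0,0.15,0,0],
  ],
)

```text
t: 22.92
tcp_pos: [0.5751, 0.0079, 0.1155]
tool_rot: [-1.11, -1.357, 1.354]
force: [2.1, 0.6, 10.8]
width: 0.0928
```

send_rows(
  rows=[
    [0,0.05,0,0],
    [0,0.1,0,0],
  ],
)

```text
t: 23.18
tcp_pos: [0.5751, 0.0079, 0.1146]
tool_rot: [-1.11, -1.357, 1.354]
force: [1.2, 0.6, 12.4]
width: 0.0926
```

send_rows(
  rows=[
    [0,0.03,0,0],
    [0,0.06,0,0],
  ],
)

```text
t: 23.42
tcp_pos: [0.5751, 0.0079, 0.114]
tool_rot: [-1.111, -1.357, 1.354]
force: [0.9, 0.6, 11.9]
width: 0.0926
```

send_rows(
  rows=[
    [0,0.03,0,0],
    [0,0.06,0,0],
  ],
)

```text
t: 23.68
tcp_pos: [0.5751, 0.0079, 0.1134]
tool_rot: [-1.11, -1.357, 1.354]
force: [1.5, -0.1, 12.6]
width: 0.0926
```

send_rows(
  rows=[
    [0,0.03,0,0],
    [0,0.06,0,0],
  ],
)

```text
t: 23.92
tcp_pos: [0.5751, 0.0079, 0.1128]
tool_rot: [-1.11, -1.357, 1.354]
force: [1.6, 1.0, 12.5]
width: 0.093
```

send_rows(
  rows=[
    [0,0.03,0,0],
    [0,0.05,0,0],
  ],
)

```text
t: 24.18
tcp_pos: [0.5751, 0.0079, 0.1122]
tool_rot: [-1.11, -1.357, 1.354]
force: [1.2, 1.1, 12.2]
width: 0.0933
```

send_rows(
  rows=[
    [0,0.02,0,0],
    [0,0.04,0,0],
  ],
)

```text
t: 24.42
tcp_pos: [0.5751, 0.0079, 0.1118]
tool_rot: [-1.11, -1.357, 1.354]
force: [1.3, -0.0, 11.7]
width: 0.093
```

send_rows(
  rows=[
    [0,0.02,0,0],
    [0,0.04,0,0],
  ],
)

```text
t: 24.68
tcp_pos: [0.5751, 0.0079, 0.1117]
tool_rot: [-1.11, -1.357, 1.354]
force: [0.3, -0.1, 16.0]
width: 0.093
```

Run:
```python
from arms import *
go([*RIM,.113],YAW+np.pi/2)
arms('a6')
```

```text
at [0.5751 0.0079 0.1117] yaw 1.7709 tilt [-7.0e-04 -1.0e+00 -3.1e-03] F [ 0.25 -0.08 15.96] T [ 0.26  0.11 -0.  ] w 0.093 t 24.675 j [-0.07  0.52  1.68  0.    0.94 -1.84]
row [ 0.02 -0.13  0.05] 0.0
1 26 theta 1.225 smax 0.125
-1 81 theta 1.2 smax 0.118
```

View pics/a6.png

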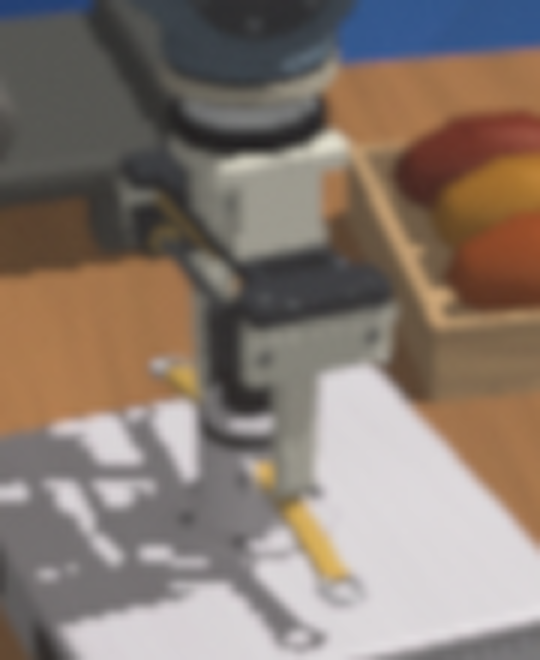

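send_rows(
  rows=[
    [0,0.02,0,0],
    [0,0.04,0,0],
  ],
)

```text
t: 24.98
tcp_pos: [0.5751, 0.0079, 0.1116]
tool_rot: [-1.11, -1.357, 1.354]
force: [-0.7, 0.2, 18.3]
width: 0.093
```

send_rows(
  rows=[
    [0,0.02,0,0],
    [0,0.03,0,0],
    [0,0.03,0,0],
  ],
)

```text
t: 25.35
tcp_pos: [0.5751, 0.0079, 0.1115]
tool_rot: [-1.111, -1.357, 1.354]
force: [-2.5, 0.0, 20.4]
width: 0.093
```

Both arms are at the stop. I'll retreat upward and check.

send_rows(
  rows=[
    [0,-0.3,0,0],
    [0,-1,0,0],
    [0,-3,0,0],
    [0,-7,0,0],
    [0,-12,0,0],
    [-10,-14,8,0],
    [-10,-14,14,0],
    [-10,-14,20,0],
    [-10,-14,20,0],
  ],
)

```text
t: 26.48
tcp_pos: [0.3955, -0.1304, 0.2495]
tool_rot: [-1.107, -1.354, 1.355]
force: [1.3, -0.3, 0.6]
width: 0.0931
```

Run:
```python
from arms import *
go([*RIM,.113],YAW+np.pi/2)
arms('a7')
c=cam('side'); save(c,'end_s',(215,130,345,260),6)
t=cam('top'); save(t,'end_t',(180,120,300,230),6); save(t,'end_full',None,1.5)
for c in(c,t):
    P,u,v=pts(c); k=(np.linalg.norm(P[:,:2]-RIM,axis=1)<.03)&(P[:,2]>.15)&(P[:,2]<.2); q=P[k]; z=np.percentile(q[:,2],90); kk=q[:,2]>z-.006; print('knob',k.sum(),q[kk].mean(0).round(4),'top z',z.round(4),'collar above rim',round(z-.031-.125,4))
```

```text
at [ 0.3955 -0.1304  0.2495] yaw 1.7704 tilt [ 3.e-04 -1.e+00  8.e-04] F [ 1.26 -0.27  0.62] T [0.1  0.01 0.03] w 0.0931 t 26.475 j [-0.43  0.07  1.93 -0.    1.15 -2.2 ]
row [ 10.01  13.63 -20.31] -0.0
1 35 theta 1.257 smax 0.131
-1 111 theta 1.225 smax 0.114
knob 84 [0.5753 0.0032 0.162 ] top z 0.1639 collar above rim 0.0079
knob 103 [0.5757 0.0069 0.164 ] top z 0.1667 collar above rim 0.0107
```

View pics/end_s.png

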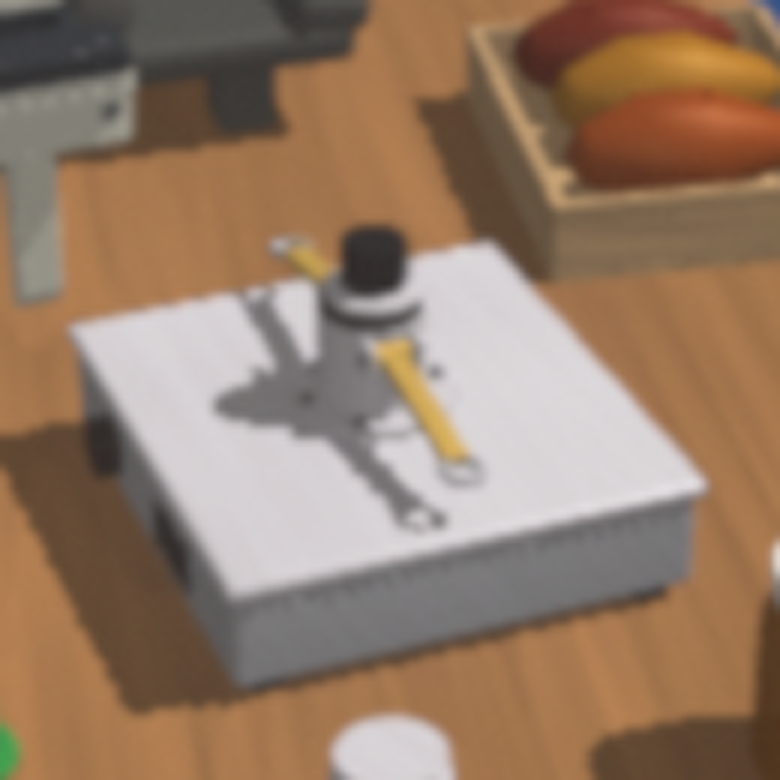

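View pics/end_full.png

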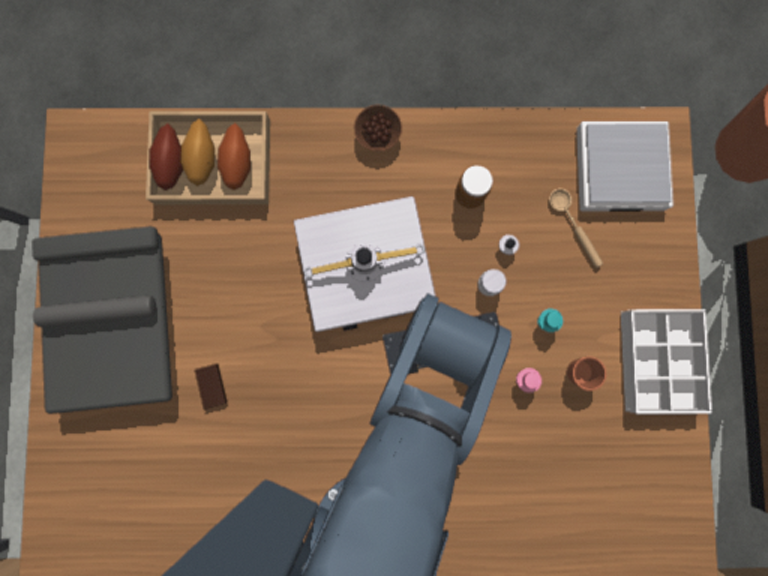

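Run:
```python
from h import *
s=sensors.observe(); print(s['t'],np.abs(s['qd']).max(),s['force'])
print(workorder.job_done())
```

```text
26.625 0.047498046286845 [ 0.184722    0.93128095 -0.14248294]
the job is handed in; nothing more can be done
None
```

The plug is in the coupler, bedded, and both cam arms are locked down. I handed the job in at about 26.6 s of the 67 s; it reports no verdict.

- **Plug:** I gripped the grooved plug by its black knob and pushed it past the gasket at about 6–7 N, until it met the seal with the collar about 7 mm above the rim. I then held about 24–25 N for roughly 1.4 s. That figure is the 22.6–23.3 N reading plus the plug's 1.8 N weight.
- **Arms:** I turned the open fingers a quarter turn and lowered them over both arms together. Both reached their stop, with at most about 20 N from the fingers.

**Last checks**
- **Arm angles:** The side camera measured 1.26 and 1.23 rad. Those are a little over the 1.20 stop, so they are within measuring error. The fingers stopped at the height I had worked out for the stop.
- **Collar height:** The figures disagree. From the tool height it is about 7 mm above the rim. From the pictures it is 7.9 mm (side) and 10.7 mm (top). The top one is over the 10 mm limit, but I took it as range noise because it used the upper edge of the readings.
- **Centring:** The knob shows within about 1–1.5 mm of the coupler's axis in the top picture. The side picture gave about 5 mm towards the camera, from the knob's near face only.
- **Side load:** It reached about 7 N early in the bedding push. I eased it to about 4 N before the hold.
- **Surroundings:** The other things look to be where they were. In the last top picture the robot arm hides the green look-alike. The robot touches nothing.

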